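# Uncap the bearing housing and hold its cover plate over the screw holes

### The job

Lift the loose black dust cap out of the bearing housing's bore and set it, without dropping it, fully home in the bore of the wooden cap holder. Then pick up the steel cover plate by its handle and hold it level and still, about two centimetres above the housing's top flange, turned so that its three holes stand directly over the three threaded holes, so that a colleague can start the screws. Never let the plate touch the housing, do not disturb the weight, the hex keys or the marker, and finish while still holding the plate there.

Things in the scene. Friction and masses are not known exactly. Their poses are not given: they have to be found in the camera images.
- housing: Cast aluminium bearing housing fixed to the table, 40 mm high, yaw within 0.4 rad. Its top is a level flange 120 (its x) x 90 (y) x 12 mm with a central bore of 41 mm and three 9 mm threaded holes: two near the +x end (a, b), one near the -x end (c). Foot 120 x 96 mm. Origin: centre of the underside, on the table; z up.
- thread_a (a point): Mouth of the housing's threaded hole at 45 mm in x, +33 mm in y from the housing's centre, on the top face (40 mm above the table).
- thread_b (a point): The same at +45 mm in x, -33 mm in y.
- thread_c (a point): The same at -45 mm in x, 0 in y: the single hole at its end.
- cover: Loose steel plate, 120 (its x) x 90 (y) x 6 mm, 0.2 to 0.42 kg, flat on the table, yaw within 0.5 rad. Three 10 mm holes, two at +x, one at -x. Handle on top, central: bar 70 mm long along x, 12 mm thick (y), 28 to 52 mm above the underside, on two 12 mm square posts at x = -29 and +29 mm, 22 mm gap below. Origin: centre of the underside, z up; balances at its centre.
- hole_a (a point): Centre of the plate's hole at +45 mm in x, +33 mm in y of the plate, at the underside; it belongs over thread_a.
- hole_b (a point): Plate hole at +45, -33 mm, at the underside; belongs over thread_b.
- hole_c (a point): Plate hole at -45, 0 mm, at the underside; the single one; belongs over thread_c.
- cap: Loose round black plastic dust cap, about 50 g, plugged in the housing's bore. From below: stem 34 mm diameter, 8 mm long; rim 52 mm diameter, 4 mm thick; upright round grip 22 mm diameter, 32 mm tall; 44 mm in all. Origin: centre of the stem's underside, z up; 32 mm above the table while in the housing, the grip then reaching from 44 to 76 mm.
- cap_holder: Wooden cap holder, fixed to the table: block 84 x 84 x 30 mm with a central bore of 41 mm diameter, 14 mm deep, open at the top, with a 2 mm chamfer. Origin: centre of the underside, on the table. With the cap home, its rim rests on the block's top and its origin is 22 mm above the table.
- hold_weight: Bystander: cast iron weight with a loop, 35 x 55 x 71 mm; origin at the centre of its underside. Not to be moved.
- hex_keys: Bystander: hex keys in a red holder, 40 x 88 x 12 mm, lying on the table; origin at the centre of the underside. Not to be moved.
- marker_red: Bystander: red marker pen, 135 mm long, 15 mm thick, lying on the table; origin at the centre of the underside. Not to be moved.
Not all that is in view belongs to the job. What is shaped like the cap but green is not meant. What is shaped like the cover but purple is not meant.

How it is judged:
On the way, in this order (a step that is already met when the one before it is completed fails the run):
1. the cap stands home in the cap holder, let go (horizontal distance between cap and cap_holder below 0.005 m and z of cap in the frame of cap_holder between 0.018 and 0.026 m and angle between cap's own z axis and vertical below 0.1 rad and contact force between cap and the fingers below 0.1 N), for 0.3 s.
2. the cover plate is lifted clear of the table (height (world z) of cover above 0.03 m and contact force between cover and the fingers above 0.5 N), for 0.2 s.
At the end, for the whole second after the job is handed in: Cap upright and let go, home in the holder (centres within 5 mm, height within 4 mm). Gripper holds the plate still: each hole within 5 mm sideways of its own threaded hole, underside 8 to 35 mm above the flange, level within 0.08 rad, not touching the housing (all of step 1 and horizontal distance between hole_a and thread_a below 0.005 m and z of hole_a in the frame of housing between 0.048 and 0.075 m and horizontal distance between hole_b and thread_b below 0.005 m and z of hole_b in the frame of housing between 0.048 and 0.075 m and horizontal distance between hole_c and thread_c below 0.005 m and z of hole_c in the frame of housing between 0.048 and 0.075 m and angle between cover's own z axis and vertical below 0.08 rad and contact force between cover and the fingers above 0.5 N and contact force between cover and housing below 0.1 N and linear speed of each of cover, cap below 0.02 m/s); the arm keeps its last pose, push and grip.
It fails at once if the cover plate touches the housing (contact force between cover and housing above 0.5 N).
It fails at once if the cap is dropped (falls freely by about 2 cm or more) (linear speed of cap above 0.6 m/s and contact force between cap and the fingers below 0.05 N).
It fails at once if a bystander is moved by more than 2 cm (distance of any of hold_weight, hex_keys, marker_red from where it was at the start of the episode above 0.02 m).
It also fails if it takes over 54 s, if anything falls off the work surface, if the arm or the gripper's body presses on something with over 40 N, if the wrist force passes 120 N, or if a joint passes its speed limit or range.

### The arm

A 6-joint arm with a two-finger parallel gripper is mounted at the origin on a cart in front of the work surface, level with it; the furniture and walls round the work are solid. World frame = base frame: x ahead of the robot, y to its left, z up, the work surface at z = 0. Lengths are in m, angles in rad, forces in N, time in s.
With the tool pointing down it reaches from about 0.375 to 0.975 m from the base axis. Payload 3.8 kg.
Tool frame: the origin (TCP) lies midway between the tips of the shut fingers; the grasp point (between the pads) lies 19 mm behind it; z points along the fingers, y is the line along which they close (so a half turn about z gives the same grasp; the last joint's range is limited). The gripper opens to 85 mm and grips with 20 to 120 N. Pads are 22 mm wide; open, the fingers measure 114 mm over their backs; the gripper's body (76 mm by 85 mm) begins 54 mm behind the grasp point. The pads swing forward as they close: fully open they stand 13 mm farther back than shut.
Start: joints at [1.249, 0.264, 1.604, -0, 1.274, -0.037], TCP at [0.19, 0.648, 0.231] pointing down, gripper open.
Joint ranges: [-2.63, 2.63], [-0.94, 2.18], [0.31, 2.57], [-1.31, 4.45], [0, 2.66], [-2.55, 2.55]. Speed limits (rad/s): [2.57, 2.57, 3.14, 3.14, 3.14, 3.14].

### API

Orientations are given as a rotation vector (axis times angle).
In Python, from workcell import bot gives the robot as it stands.
- The arm moves only by the tool jog_arm, never from a script. Its argument "motion" is a list of rows, each a list of 5 numbers: the opening, from -1 (shut) to 1 (fully open), then the shift along the tool's x, y, z in mm, then the turn about the tool's z in degrees. In form: [[claw, x, y, z, twist], ...]. A call has 1 to 10 rows; each row shifts and turns the commanded pose from where the row before left it, along the tool's axes as they then stand; what a row does not reach is not made up. A row lasts 1/12 s, in which the tool goes at most 41.7 mm and 7.16 degrees, less where a joint would pass 70% of its speed; a pose out of reach is approached as far as the arm can. A call with a gripper value outside its range is refused whole. The fingers move at their own pace and stop on an object; "force" is the grip in N (left out, the last holds). Time passes only in rows, so rows that do not move let the fingers close. It gives the time, the measured TCP pose, the force, the opening and the grip force at its end, in the units of the state.
- bot.read_state(): the state, without advancing time (a new reading comes with each control period).
- bot.read_camera(name): name is "scene" or "top" or "wrist"; returns (picture, depth): 480x640x3 uint8, red, green, blue; 480x640 float32, m along the optical axis (not along the pixel's ray), 0 where there is no reading.
- bot.get_calibration(name): a dict with "vfov" (degrees; the focal length in pixels is half the picture's height over the tangent of half this angle, whatever the lens; pixels are square), "cx", "cy" (the principal point, pixels), "dist" ([k1, k2, p1, p2, k3] as OpenCV has them; the pictures are not rectified), "rvec" (rotation vector, rad) and "tvec" (3), from world to camera coordinates, as OpenCV has them; the wrist camera has in their place "tool_from_camera" (4x4, takes a point from camera to tool coordinates, whose origin is the TCP and whose axes are the flange's). Camera axes: x right, y down, z forward; pixel columns grow to the right and rows downward; lengths in m; the calibration is good to about 2 mm. A picture is of the moment at which its call begins: read the wrist's pose just before it. get_calibration takes no time and is no camera call.
- bot.finish_job(): hands the job in; it is judged then, once.
The state is a dict: "time": time; "q": joint angles; "joint_vel": joint speeds; "joint_torque": joint torques, N m; "tool_pos": TCP position; "tcp_rot": TCP orientation; "wrist_force": force on the tool from outside, world axes, zero at the start; "torque": the same for the moment, N m; "width": opening from 0.0 (shut) to 1.0 (fully open); "grip_force": force on a finger pad.
Only numpy, scipy, OpenCV 4.12 (cv2) and the standard library are available. Lean on these libraries where they do the work, as an engineer would, in place of code of your own. Each camera call takes 0.05 s, during which the arm holds its last target. There are 200 camera calls.

## Working session

There is one attempt and no reset: what is moved stays moved. The work goes in short steps, Python scripts to look and compute and a tool call to move; the robot and the scene stay as the last step left them, time stands still between calls to the robot, and variables do not carry over. Pictures are saved under pics/ and viewed, at most 10 in all, crops included, and the job is handed in when it is done.

Besides the shell and the picture viewer there is one more tool, called after "Emit:" as name(argument=value, ...), one argument or row to a line, values as JSON. jog_arm: Moves the arm, as the interface text tells. Its arguments: {"type":"object","properties":{"motion":{"type":"array"},"force":{"type":"number"}},"required":["motion"]}

```bash
mkdir -p pics; cat > h.py <<'E'
from workcell import bot
import numpy as np, cv2
from scipy.spatial.transform import Rotation as R
def cam(name):
    s=bot.read_state(); im,d=bot.read_camera(name); c=bot.get_calibration(name)
    f=240/np.tan(np.radians(c['vfov'])/2); K=np.array([[f,0,c['cx']],[0,f,c['cy']],[0,0,1]])
    if 'rvec' in c:
        T=np.eye(4);T[:3,:3]=R.from_rotvec(np.ravel(c['rvec'])).as_matrix();T[:3,3]=np.ravel(c['tvec']);W=np.linalg.inv(T)
    else:
        B=np.eye(4);B[:3,:3]=R.from_rotvec(s['tcp_rot']).as_matrix();B[:3,3]=s['tool_pos'];W=B@np.array(c['tool_from_camera'])
    return im,d,K,np.array(c['dist'],float),W
def cloud(d,K,D,W):
    v,u=np.mgrid[:480,:640]
    n=cv2.undistortPoints(np.stack([u,v],-1).reshape(-1,1,2).astype(float),K,D).reshape(480,640,2)
    P=np.dstack([n[...,0]*d,n[...,1]*d,d])@W[:3,:3].T+W[:3,3]
    P[d==0]=np.nan
    return P
def atz(uv,z,K,D,W):
    n=cv2.undistortPoints(np.array(uv,float).reshape(-1,1,2),K,D).reshape(-1,2)
    r=np.c_[n,np.ones(len(n))]@W[:3,:3].T
    return W[:3,3]+r*((z-W[2,3])/r[:,2])[:,None]
def save(name,im): cv2.imwrite('pics/'+name,im[...,::-1])
E
python3 - <<'E'
from h import *
a=cam('top');b=cam('scene')
np.savez('top.npz',im=a[0],d=a[1],K=a[2],D=a[3],W=a[4])
save('top.png',a[0]);save('scene.png',b[0])
print(a[3],a[4],bot.read_state())
E
```

```text
[0.04372535 0.         0.         0.         0.        ] [[-0.02942213 -0.99431845  0.10229933  0.4724201 ]
 [-0.99947482  0.03065537  0.01050371  0.02404675]
 [-0.01358005 -0.10193656 -0.99469821  1.05730697]
 [ 0.          0.          0.          1.        ]] {'time': 0.1, 'q': array([ 1.24910452e+00,  2.64679668e-01,  1.60527836e+00, -5.00053122e-06,
        1.27370212e+00, -3.68923889e-02]), 'joint_vel': array([ 0.00117902, -0.00095612, -0.00395288, -0.00084626, -0.00135928,
       -0.00035934]), 'joint_torque': array([-3.37859490e-05, -5.16705465e+01, -3.68592417e+01, -9.61930141e-05,
        6.43259555e-03, -1.45937611e-05]), 'tool_pos': array([0.18943439, 0.64716381, 0.23006318]), 'tcp_rot': array([-0.44579732, -3.10943274,  0.00319652]), 'wrist_force': array([-0.52404051, -0.72565087, -0.03888519]), 'torque': array([-0.02134669, -0.06564109, -0.02472444]), 'grip_force': 0.0, 'width': 1.0048995889961754}
```

View pics/top.png

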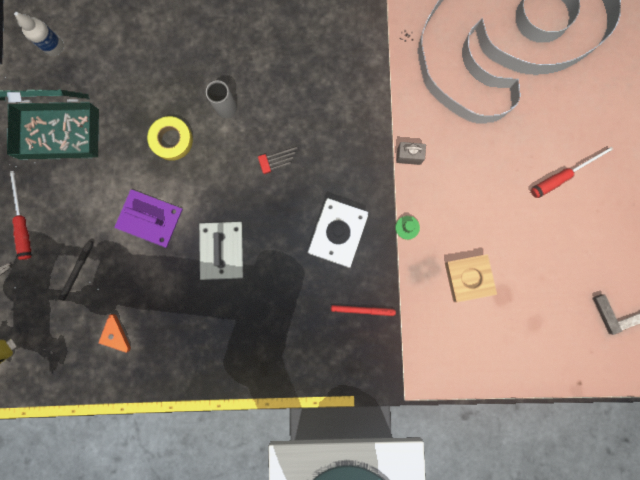

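View pics/scene.png

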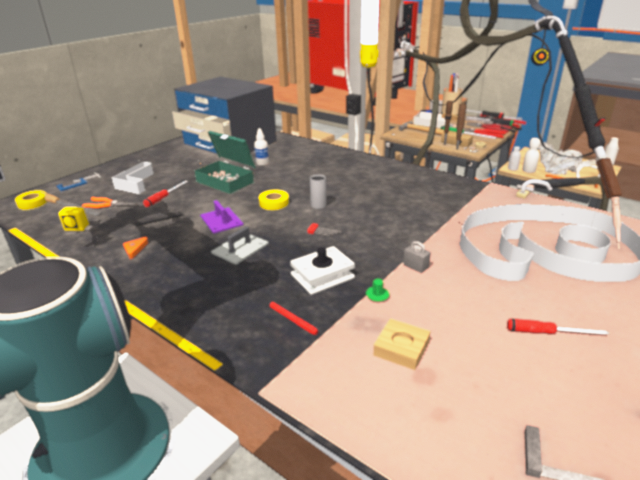

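Top view shows the housing at (338,232), cover at (221,250), holder at (471,278), weight at (411,150), hex keys at (275,160) and marker at (363,310). The scene view agrees with this.

```bash
python3 - <<'E'
from h import *
t=np.load('top.npz');im,d,K,D,W=[t[k] for k in('im','d','K','D','W')]
P=cloud(d,K,D,W)
for n,(u,v) in dict(housing=(325,250),cap=(338,232),cover=(210,265),bar=(221,250),holder=(458,290),weight=(411,150),hex=(264,163),table=(300,230),marker=(363,310)).items(): print(n,P[v,u].round(4))
for n,(u0,v0,u1,v1),z0,z1,zz in [('housing',(295,185,385,280),.034,.046,.04),('cover',(190,210,255,290),.003,.012,.006),('holder',(435,245,510,312),.024,.036,.03)]:
    m=np.zeros((480,640),bool); Z=P[v0:v1,u0:u1,2]; m[v0:v1,u0:u1]=(Z>z0)&(Z<z1)
    v,u=np.nonzero(m); q=atz(np.c_[u,v],zz,K,D,W)[:,:2]
    r=cv2.minAreaRect((q*1000).astype(np.float32)); print(n,len(u),np.nanmedian(Z[m[v0:v1,u0:u1]]),r)
c=im[180:310,180:390]; save('c1.png',cv2.resize(c,None,fx=3.8,fy=3.8,interpolation=cv2.INTER_CUBIC))
E
```

```text
housing [0.5452 0.0299 0.0402]
cap [0.5783 0.0025 0.0736]
cover [0.5231 0.2765 0.0072]
bar [0.5522 0.2466 0.0357]
holder [ 0.4552 -0.2414  0.0304]
weight [ 0.7453 -0.1539  0.0602]
hex [0.7397 0.1564 0.0149]
table [0.5929 0.0828 0.0022]
marker [ 0.419  -0.0455  0.0175]
housing 2281 0.04047947706344379 ((582.8807983398438, 1.5428123474121094), (89.9733657836914, 120.15391540527344), 69.09839630126953)
cover 2143 0.0060933305609023325 ((556.018798828125, 251.292724609375), (138.03482055664062, 170.00408935546875), 89.14678192138672)
holder 1446 0.030069632860148077 ((479.4810791015625, -270.6028137207031), (85.9515151977539, 87.24772644042969), 9.038202285766602)
```

View pics/c1.png

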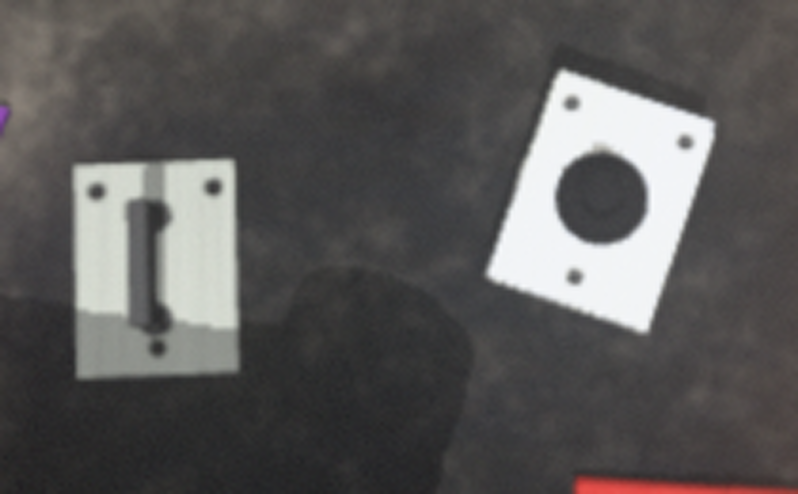

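Emit:
jog_arm(
  motion=[
    [1,-28,-25.5,0,0],
    [1,-28,-25.5,0,0],
    [1,-28,-25.5,0,0],
    [1,-28,-25.5,0,0],
    [1,-28,-25.5,0,0],
    [1,-28,-25.5,0,0],
    [1,-28,-25.5,0,0],
    [1,-28,-25.5,0,0],
    [1,-28,-25.5,0,0],
    [1,-28,-25.5,0,0],
  ],
)

```text
time: 0.93
tool_pos: [0.387, 0.3225, 0.2309]
tcp_rot: [-0.445, -3.11, 0.001]
wrist_force: [0.7, 0.0, 0.5]
width: 1.0
grip_force: 0.0
```

Emit:
jog_arm(
  motion=[
    [1,-28,-25.5,0,0],
    [1,-28,-25.5,0,0],
    [1,-28,-25.5,0,0],
    [1,-28,-25.5,0,0],
    [1,-28,-25.5,0,0],
    [1,-28,-25.5,0,0],
    [1,-28,-25.5,0,0],
    [1,-28,-25.5,0,0],
    [1,-28,-25.5,0,0],
    [1,-28,-25.5,0,0],
  ],
)

```text
time: 1.77
tool_pos: [0.5841, -0.0008, 0.2308]
tcp_rot: [-0.446, -3.109, -0.0]
wrist_force: [0.8, 0.3, 1.0]
width: 1.005
grip_force: 0.0
```

Emit:
jog_arm(
  motion=[
    [1,0,0,0,0],
    [1,0,0,0,0],
    [1,0,0,0,0],
  ],
)

```text
time: 2.02
tool_pos: [0.5832, 0.0011, 0.2306]
tcp_rot: [-0.447, -3.108, -0.001]
wrist_force: [-0.6, 0.2, -0.4]
width: 0.999
grip_force: 0.0
```

```bash
cat >> h.py <<'E'
def rel(p,s=None):
    s=s or bot.read_state(); Rm=R.from_rotvec(s['tcp_rot']).as_matrix()
    return (Rm.T@(np.array(p)-s['tool_pos'])*1000).round(1), np.degrees(np.arctan2(Rm[1,1],Rm[0,1])).round(2)
def mask(P,z0,z1,box=None):
    with np.errstate(invalid='ignore'): m=(P[...,2]>z0)&(P[...,2]<z1)
    if box: m&=(P[...,0]>box[0])&(P[...,0]<box[1])&(P[...,1]>box[2])&(P[...,1]<box[3])
    return m
E
python3 - <<'E'
from h import *
a=cam('wrist'); np.savez('w1.npz',im=a[0],d=a[1],K=a[2],D=a[3],W=a[4]); save('w1.png',a[0])
P=cloud(*a[1:])
s=bot.read_state(); print(s['time'],s['tool_pos'],s['q'])
for z0,z1 in((.036,.0425),(.070,.080)):
    m=mask(P,z0,z1,(.45,.7,-.12,.12)); q=P[m][:,:2]
    print(len(q),cv2.minAreaRect((q*1000).astype(np.float32)),cv2.minEnclosingCircle((q*1000).astype(np.float32)),np.median(P[m][:,2]))
print(rel([.583,.0015,.049]))
E
```

```text
2.0667 [0.5830204  0.00169685 0.23071203] [-4.00936355e-02  9.23884065e-02  1.80543329e+00  4.99750318e-04
  1.24519349e+00 -1.32652864e+00]
8077 ((580.8504638671875, 0.5685882568359375), (90.28652954101562, 120.67700958251953), 68.93832397460938) ((580.2694091796875, 0.5304346084594727), 74.43006134033203) 0.039320662818172036
446 ((580.0624389648438, 1.202108383178711), (23.179471969604492, 22.11474609375), 41.81956100463867) ((580.397705078125, 0.5978590250015259), 11.76750659942627) 0.0751574158745634
(array([ -0.3,  -0.2, 181.7]), np.float64(73.7))
```

View pics/w1.png

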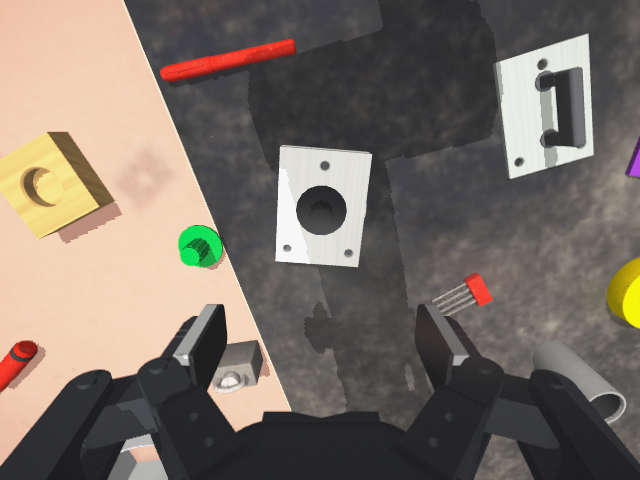

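Wrist view shows the housing centred at (320,208), with the cap in its bore, and the fingers either side. Both cameras agree on its position to about 2 mm. I'll descend and grip the cap.

Emit:
jog_arm(
  motion=[
    [1,1,-1,34,0],
    [1,0,0,34,0],
    [1,0,0,34,0],
    [1,0,0,34,0],
    [1,0,0,25,0],
    [1,0,0,13,0],
    [1,0,0,7,0],
    [1,0,0,0,0],
    [1,0,0,0,0],
  ],
)

```text
time: 2.82
tool_pos: [0.5835, 0.0009, 0.0515]
tcp_rot: [0.444, 3.108, 0.0]
wrist_force: [0.0, -0.4, 0.8]
width: 0.999
grip_force: 0.0
```

Emit:
jog_arm(
  motion=[
    [-1,0,0,0,0],
    [-1,0,0,0,0],
    [-1,0,0,0,0],
    [-1,0,0,0,0],
    [-1,0,0,0,0],
    [-1,0,0,0,0],
    [-1,0,0,0,0],
    [-1,0,0,0,0],
    [-1,0,0,0,0],
    [-1,0,0,0,0],
  ],
  force=40,
)

```text
time: 3.65
tool_pos: [0.5831, 0.0002, 0.051]
tcp_rot: [0.446, 3.109, 0.0]
wrist_force: [-0.9, -0.7, 6.0]
width: 0.241
grip_force: 39.3
```

Emit:
jog_arm(
  motion=[
    [-1,0,0,-4,0],
    [-1,0,0,-10,0],
    [-1,0,0,-25,0],
    [-1,0,0,-35,0],
    [-1,0,0,-35,0],
    [-1,0,0,-35,0],
    [-1,0,0,-20,0],
    [-1,0,0,-12,0],
    [-1,0,0,-4,0],
  ],
)

```text
time: 4.4
tool_pos: [0.5838, 0.0003, 0.2334]
tcp_rot: [0.445, 3.105, 0.001]
wrist_force: [-0.4, -0.2, -0.8]
width: 0.244
grip_force: 39.1
```

Emit:
jog_arm(
  motion=[
    [-1,1,-10,0,0],
    [-1,3,-30,0,0],
    [-1,3,-38,0,0],
    [-1,3,-38,0,0],
    [-1,3,-38,0,0],
    [-1,3,-38,0,0],
    [-1,3,-38,0,0],
    [-1,3,-35,0,0],
    [-1,2,-20,0,0],
    [-1,0,-4,0,0],
  ],
)

```text
time: 5.23
tool_pos: [0.4747, -0.2731, 0.2271]
tcp_rot: [-0.451, -3.103, -0.001]
wrist_force: [-0.6, 0.3, -0.2]
width: 0.241
grip_force: 39.3
```

Emit:
jog_arm(
  motion=[
    [-1,0,0,0,0],
    [-1,0,0,0,0],
    [-1,0,0,0,0],
    [-1,0,0,0,0],
  ],
)

```text
time: 5.57
tool_pos: [0.4785, -0.269, 0.2297]
tcp_rot: [-0.443, -3.109, -0.001]
wrist_force: [-0.4, 0.3, -0.2]
width: 0.24
grip_force: 39.3
```

```bash
python3 - <<'E'
from h import *
a=cam('wrist'); np.savez('w2.npz',im=a[0],d=a[1],K=a[2],D=a[3],W=a[4]); save('w2.png',a[0])
P=cloud(*a[1:])
s=bot.read_state(); print(s['time'],s['tool_pos'],s['q'],s['width'],s['grip_force'])
m=mask(P,.026,.034,(.38,.58,-.36,-.18)); q=P[m][:,:2]
r=cv2.minAreaRect((q*1000).astype(np.float32))
print(len(q),r,np.median(P[m][:,2]))
print(rel([r[0][0]/1000,r[0][1]/1000,.04]))
# cap in the tool frame: points near tool
Rm=R.from_rotvec(s['tcp_rot']).as_matrix()
Q=(P-s['tool_pos'])@Rm
k=(abs(Q[...,0])<.05)&(abs(Q[...,1])<.032)&(Q[...,2]>-.02)&(Q[...,2]<.035)
v,u=np.nonzero(k); print(len(u), u.min(),u.max(),v.min(),v.max(), Q[k].min(0),Q[k].max(0))
E
```

```text
5.6167 [ 0.47867507 -0.26907829  0.22993625] [-5.57612524e-01  2.73071393e-02  1.87568609e+00  2.37407457e-04
  1.23922061e+00 -1.84551692e+00] 0.2394991508717845 39.287506341934204
4837 ((477.9742126464844, -273.022216796875), (84.227783203125, 84.29095458984375), 9.27033805847168) 0.02922019470088244
(array([ -0.5,  -4.1, 189.9]), np.float64(73.79))
5678 264 377 246 352 [-0.01108039 -0.02701411 -0.01999667] [0.02850162 0.02424998 0.01195997]
```

View pics/w2.png

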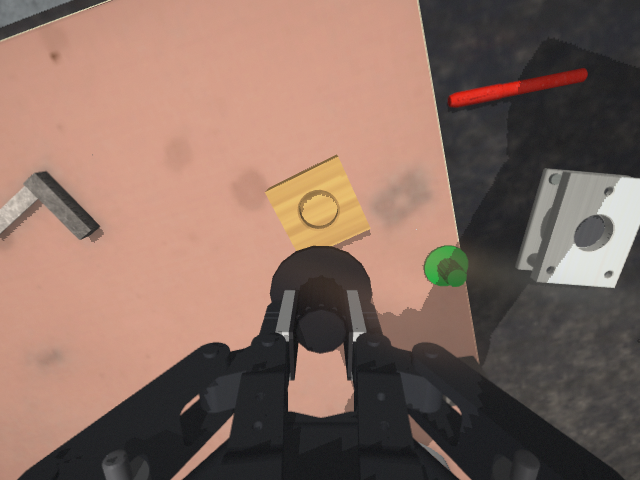

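```bash
python3 - <<'E'
from h import *
from scipy.optimize import least_squares
t=np.load('w2.npz'); P=cloud(t['d'],t['K'],t['D'],t['W'])
W=t['W']; T=np.array(bot.get_calibration('wrist')['tool_from_camera']); M=W@np.linalg.inv(T)
Q=(P-M[:3,3])@M[:3,:3]
k=(abs(Q[...,0])<.05)&(abs(Q[...,1])<.035)&(Q[...,2]>.003)&(Q[...,2]<.013)&(Q[...,0]>.0)
q=Q[k]; print(np.percentile(q[:,2],[5,50,95]))
th=np.arctan2(q[:,1],q[:,0]-.002); e=[]
for b in np.linspace(-1.1,1.1,23):
    s=q[abs(th-b)<.05]
    if len(s): e.append(s[np.argmax(np.hypot(s[:,0]-.002,s[:,1]))])
e=np.array(e)
f=least_squares(lambda p:np.hypot(e[:,0]-p[0],e[:,1]-p[1])-.026,[.002,0],loss='soft_l1',f_scale=.0005); print(f.x,abs(f.fun).max())
E
```

```text
[0.00653885 0.00780631 0.00899647]
[ 0.00239276 -0.00145267] 0.00040756976094325284
```

Emit:
jog_arm(
  motion=[
    [-1,-2.5,-2.5,15,0],
    [-1,0,0,30,0],
    [-1,0,0,35,0],
    [-1,0,0,35,0],
    [-1,0,0,28,0],
    [-1,0,0,15,0],
    [-1,0,0,6,0],
    [-1,0,0,2,0],
    [-1,0,0,0,0],
    [-1,0,0,0,0],
  ],
)

```text
time: 6.45
tool_pos: [0.4815, -0.2739, 0.0659]
tcp_rot: [0.445, 3.107, -0.002]
wrist_force: [-0.3, -0.5, 0.4]
width: 0.244
grip_force: 39.3
```

Emit:
jog_arm(
  motion=[
    [-1,0,0,4,0],
    [-1,0,0,4,0],
    [-1,0,0,4,0],
    [-1,0,0,4,0],
    [-1,0,0,3,0],
    [-1,0,0,2,0],
    [-1,0,0,1,0],
    [-1,0,0,0,0],
    [-1,0,0,0,0],
  ],
)

```text
time: 7.2
tool_pos: [0.48, -0.2734, 0.0422]
tcp_rot: [-0.446, -3.11, -0.0]
wrist_force: [0.0, -0.8, -0.6]
width: 0.239
grip_force: 39.3
```

Emit:
jog_arm(
  motion=[
    [-1,0,0,1,0],
    [-1,0,0,0.5,0],
    [-1,0,0,0,0],
    [-1,0,0,0,0],
  ],
)

```text
time: 7.53
tool_pos: [0.4802, -0.2735, 0.0411]
tcp_rot: [0.446, 3.109, -0.0]
wrist_force: [-0.4, -0.6, 1.4]
width: 0.243
grip_force: 39.4
```

Emit:
jog_arm(
  motion=[
    [-1,0,0,0.7,0],
    [-1,0,0,0,0],
    [0,0,0,0,0],
    [0.5,0,0,0,0],
    [1,0,0,0,0],
    [1,0,0,0,0],
    [1,0,0,0,0],
    [1,0,0,0,0],
    [1,0,0,0,0],
    [1,0,0,0,0],
  ],
)

```text
time: 8.37
tool_pos: [0.48, -0.2734, 0.04]
tcp_rot: [-0.446, -3.11, -0.0]
wrist_force: [-0.4, 0.0, -0.7]
width: 0.996
grip_force: 0.0
```

Emit:
jog_arm(
  motion=[
    [1,0,0,-4,0],
    [1,0,0,-15,0],
    [1,0,0,-30,0],
    [1,0,0,-38,0],
    [1,0,0,-38,0],
    [1,0,0,-35,0],
    [1,0,0,-20,0],
    [1,0,0,-9,0],
    [1,0,0,0,0],
    [1,0,0,0,0],
  ],
)

```text
time: 9.2
tool_pos: [0.4796, -0.2732, 0.2284]
tcp_rot: [-0.446, -3.109, -0.0]
wrist_force: [-0.1, 0.2, -0.0]
width: 1.0
grip_force: 0.0
```

```bash
python3 - <<'E'
from h import *
a=cam('wrist'); save('w3.png',a[0])
P=cloud(*a[1:])
s=bot.read_state(); print(s['time'],s['tool_pos'],s['width'])
box=(.38,.58,-.36,-.18)
for z0,z1 in((.0262,.0315),(.032,.037),(.062,.070)):
    m=mask(P,z0,z1,box); q=(P[m][:,:2]*1000).astype(np.float32); print(len(q),np.median(P[m][:,2]),cv2.minAreaRect(q),cv2.minEnclosingCircle(q))
t=np.load('top.npz')
P=cloud(t['d'],t['K'],t['D'],t['W']); q=P[mask(P,.003,.012,(.48,.63,.19,.31))]
print(cv2.minAreaRect((q[:,:2]*1000).astype(np.float32)))
uv=np.array([[97,191],[213,187],[157,348],[571,103],[685,142],[574,276]])/3.8+180-.4
c=atz(uv[:3],.006,t['K'],t['D'],t['W']);h=atz(uv[3:],.04,t['K'],t['D'],t['W'])
for x in(c,h):
    dd=(x[0]+x[1])/2-x[2]; print(x.round(4)[:,:2],(x[0]+x[1]+2*x[2])[:2]/4,np.degrees(np.arctan2(dd[1],dd[0])),np.linalg.norm(dd),np.linalg.norm(x[0]-x[1]))
print(rel([.552,.246,.2]))
E
```

```text
9.25 [ 0.47900576 -0.27276458  0.22711951] 0.9993595590788668
4393 0.02926100453112862 ((478.1011962890625, -272.9631652832031), (84.588134765625, 84.17164611816406), 9.271171569824219) ((477.97802734375, -273.18365478515625), 59.075809478759766)
1275 0.033306040407410364 ((481.2953796386719, -279.1719665527344), (51.235050201416016, 63.15825653076172), 39.009090423583984) ((487.0140686035156, -277.3954772949219), 35.55620193481445)
409 0.06511932634486334 ((476.78240966796875, -274.5185546875), (21.735349655151367, 22.050607681274414), 53.02620315551758) ((477.50396728515625, -274.5977783203125), 11.844523429870605)
((555.072509765625, 250.16546630859375), (118.514892578125, 149.78102111816406), 89.84442138671875)
[[0.5991 0.2869]
 [0.5993 0.2212]
 [0.5092 0.2536]] [0.5542113  0.25382572] 0.26067436572429176 0.08996712515861738 0.06569479746716819
[[ 0.6357  0.017 ]
 [ 0.6121 -0.0448]
 [ 0.5403  0.0184]] [0.58206824 0.00223336] -21.095040773940344 0.0895835499448841 0.06619695762303367
(array([ 75.6, 518.4,  27.8]), np.float64(73.68))
```

Cap is home: grip top at 65 mm and centres about 2 mm apart. Next I'll move over the cover.

Emit:
jog_arm(
  motion=[
    [1,5.4,37.6,0,0],
    [1,5.4,37.6,0,0],
    [1,5.4,37.6,0,0],
    [1,5.4,37.6,0,0],
    [1,5.4,37.6,0,0],
    [1,5.4,37.6,0,0],
    [1,5.4,37.6,0,0],
    [1,5.4,37.6,0,0],
    [1,5.4,37.6,0,0],
    [1,5.4,37.6,0,0],
  ],
)

```text
time: 10.08
tool_pos: [0.532, 0.1043, 0.2259]
tcp_rot: [-0.445, -3.105, 0.002]
wrist_force: [1.0, 0.6, 0.4]
width: 1.002
grip_force: 0.0
```

Emit:
jog_arm(
  motion=[
    [1,5.4,37.6,0,0],
    [1,5.4,37.6,0,0],
    [1,5.4,37.6,0,0],
    [1,5.4,37.6,0,0],
    [1,0,0,0,-5.6],
    [1,0,0,0,-5.5],
    [1,0,0,0,-5.5],
    [1,0,0,0,0],
    [1,0,0,0,0],
    [1,0,0,0,0],
  ],
)

```text
time: 10.92
tool_pos: [0.5546, 0.2526, 0.2272]
tcp_rot: [0.004, -3.139, 0.002]
wrist_force: [-0.6, 0.1, 0.2]
width: 0.996
grip_force: 0.0
```

```bash
python3 - <<'E'
from h import *
a=cam('wrist'); save('w4.png',a[0]); np.savez('w4.npz',im=a[0],d=a[1],K=a[2],D=a[3],W=a[4])
P=cloud(*a[1:])
s=bot.read_state(); print(s['time'],s['tool_pos'],s['q'])
for z0,z1 in((.003,.012),(.044,.058)):
    m=mask(P,z0,z1,(.47,.64,.18,.33)); q=(P[m][:,:2]*1000).astype(np.float32); print(len(q),np.median(P[m][:,2]),cv2.minAreaRect(q))
print(rel([.5535,.2535,.021]))
E
```

```text
10.9667 [0.5548576  0.25260908 0.22779467] [ 3.86372217e-01  1.45066047e-01  1.75223938e+00  1.05357256e-08
  1.24631602e+00 -1.18715230e+00]
7467 0.005245331951955479 ((552.6603393554688, 252.4756317138672), (120.02397918701172, 90.3749771118164), 0.24483312666416168)
836 0.05089409990659563 ((551.7100219726562, 252.4897918701172), (68.55878448486328, 11.745165824890137), 0.47884273529052734)
(array([  1. ,   1.1, 206.8]), np.float64(90.16))
```

View pics/w4.png

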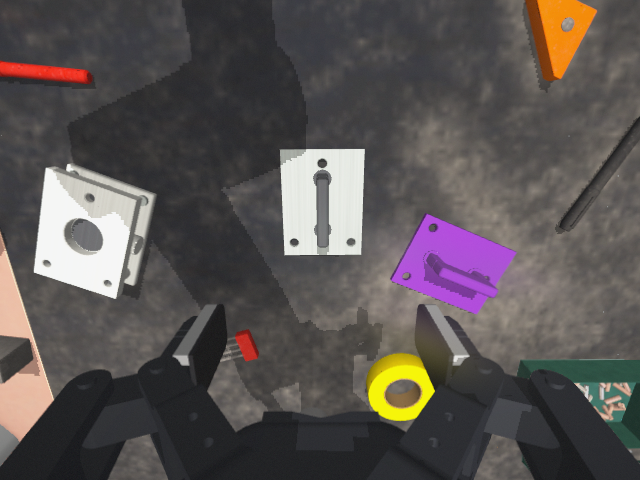

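The cover is under the gripper, with its single hole towards the robot at (322,163) and its handle at (322,210). I'll descend and grip it.

Emit:
jog_arm(
  motion=[
    [1,1.5,0.3,15,0],
    [1,0,0,32,0],
    [1,0,0,38,0],
    [1,0,0,38,0],
    [1,0,0,35,0],
    [1,0,0,28,0],
    [1,0,0,14,0],
    [1,0,0,6,0],
    [1,0,0,0,0],
    [1,0,0,0,0],
  ],
)

```text
time: 11.8
tool_pos: [0.5552, 0.2538, 0.0245]
tcp_rot: [-0.007, 3.139, 0.001]
wrist_force: [0.5, -0.2, 0.4]
width: 1.002
grip_force: 0.0
```

Emit:
jog_arm(
  motion=[
    [-1,0,0,0,0],
    [-1,0,0,0,0],
    [-1,0,0,0,0],
    [-1,0,0,0,0],
    [-1,0,0,0,0],
    [-1,0,0,0,0],
    [-1,0,0,0,0],
    [-1,0,0,0,0],
    [-1,0,0,0,0],
    [-1,0,0,0,0],
  ],
  force=80,
)

```text
time: 12.63
tool_pos: [0.5542, 0.2536, 0.0237]
tcp_rot: [-0.008, 3.141, 0.001]
wrist_force: [-1.4, 0.2, 5.3]
width: 0.128
grip_force: 79.2
```

Emit:
jog_arm(
  motion=[
    [-1,0,0,0,0],
    [-1,0,0,0,0],
  ],
)

```text
time: 12.8
tool_pos: [0.5542, 0.2536, 0.0237]
tcp_rot: [-0.008, 3.141, 0.001]
wrist_force: [-1.8, -0.6, 5.3]
width: 0.126
grip_force: 79.2
```

Emit:
jog_arm(
  motion=[
    [-1,0,0,-3,0],
    [-1,0,0,-8,0],
    [-1,0,0,-18,0],
    [-1,0,0,-28,0],
    [-1,0,0,-28,0],
    [-1,0,0,-20,0],
    [-1,0,0,-11,0],
    [-1,0,0,-4,0],
    [-1,0,0,0,0],
    [-1,0,0,0,0],
  ],
)

```text
time: 13.63
tool_pos: [0.5527, 0.2528, 0.1414]
tcp_rot: [0.008, -3.139, 0.002]
wrist_force: [0.2, 0.7, -4.9]
width: 0.127
grip_force: 78.2
```

Emit:
jog_arm(
  motion=[
    [-1,-1,-10,0,0],
    [-1,-3,-24,0,0],
    [-1,-4,-32,0,0],
    [-1,-4,-36,0,0],
    [-1,-4,-36,0,0],
    [-1,-4,-36,0,0],
    [-1,-4,-34,0,0],
    [-1,-3,-26,0,0],
    [-1,-2,-14,0,0],
    [-1,0,-4,0,0],
  ],
)

```text
time: 14.47
tool_pos: [0.5833, -0.0015, 0.1415]
tcp_rot: [0.003, -3.139, 0.001]
wrist_force: [0.8, 1.5, -4.0]
width: 0.124
grip_force: 78.5
```

Emit:
jog_arm(
  motion=[
    [-1,0,0,0,2],
    [-1,0,0,0,4],
    [-1,0,0,0,5],
    [-1,0,0,0,5],
    [-1,0,0,0,4],
    [-1,0,0,0,1.2],
    [-1,0,0,0,0],
    [-1,0,0,0,0],
    [-1,0,0,0,0],
    [-1,0,0,0,0],
  ],
)

```text
time: 15.3
tool_pos: [0.584, 0.0017, 0.1429]
tcp_rot: [-0.569, -3.089, -0.0]
wrist_force: [0.8, 0.6, -2.8]
width: 0.122
grip_force: 78.5
```

```bash
python3 - <<'E'
from h import *
a=cam('wrist'); save('w5.png',a[0]); np.savez('w5.npz',im=a[0],d=a[1],K=a[2],D=a[3],W=a[4])
b=cam('top'); np.savez('t5.npz',im=b[0],d=b[1],K=b[2],D=b[3],W=b[4]); save('t5.png',b[0])
s=bot.read_state(); print(s['time'],s['tool_pos'],s['tcp_rot'],s['width'],s['grip_force'])
print(rel([.5824,.0017,.084]))
E
```

```text
15.4 [0.58411468 0.00158108 0.14306883] [-5.69418716e-01 -3.08951255e+00 -7.40160437e-05] 0.12272666410530858 78.50507140159607
(array([ 1.6, -0.5, 59.1]), np.float64(69.11))
```

View pics/w5.png

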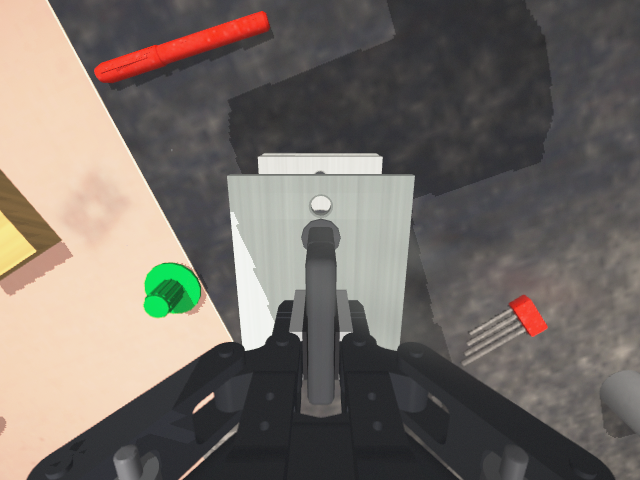

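The plate hangs level and square to the housing, whose near edge shows at (320,155). Next I'll measure plate against housing edges in the tool frame.

```bash
cat > m.py <<'E'
from h import *
def meas(t):
    P=cloud(t['d'],t['K'],t['D'],t['W']); M=t['W']@np.linalg.inv(np.array(bot.get_calibration('wrist')['tool_from_camera']))
    Q=(P-M[:3,3])@M[:3,:3]*1000; h=(M[2,3])*1000
    out=[]
    for n,z0,z1 in(('plate',8,30),('house',h-46,h-35)):
        k=(Q[...,2]>z0)&(Q[...,2]<z1)&(abs(Q[...,1])<58)&(Q[...,0]>20)&(Q[...,0]<75); q=Q[k]
        if n=='plate':
            A=np.c_[q[:,:2],np.ones(len(q))]; c=np.linalg.lstsq(A,q[:,2],rcond=None)[0]; print('tilt',c[:2],'z at tool axis',c[2],'res',np.std(A@c-q[:,2]))
        xs=[];fr=[]
        for y in range(-34,35,4):
            s=q[abs(q[:,1]-y)<1.5]
            if len(s): fr.append((y,np.percentile(s[:,0],99)))
        f=np.polyfit(*np.array(fr).T,1)
        L=[];
        for x in range(20,62,3):
            s=q[abs(q[:,0]-x)<1.5]
            if len(s)>3: L.append((x,np.percentile(s[:,1],1),np.percentile(s[:,1],99)))
        L=np.array(L)
        print(n,len(q),np.median(q[:,2]),'front x',f[1].round(2),'yaw',np.degrees(np.arctan(f[0])).round(2)); print(L[::3].round(1).tolist())
E
python3 - <<'E'
from m import *
meas(np.load('w5.npz'))
E
```

```text
tilt [0.0154021  0.00113879] z at tool axis 17.75051886310781 res 1.079979799348268
plate 13820 18.42817260724653 front x 60.94 yaw -0.14
[[20.0, -45.4, 42.7], [29.0, -45.5, 42.7], [38.0, -45.6, 42.4], [47.0, -45.6, 42.8], [56.0, -45.2, 42.7]]
house 2438 103.7849016853819 front x 62.8 yaw -0.17
[[23.0, -7.0, 4.2], [32.0, -7.1, 3.8], [53.0, -46.0, 42.0]]
```

Emit:
jog_arm(
  motion=[
    [-1,1.6,-0.5,0,0],
    [-1,0,0,6,0],
    [-1,0,0,12,0],
    [-1,0,0,14,0],
    [-1,0,0,12,0],
    [-1,0,0,8,0],
    [-1,0,0,4,0],
    [-1,0,0,2,0],
    [-1,0,0,0,0],
    [-1,0,0,0,0],
  ],
)

```text
time: 16.23
tool_pos: [0.5829, 0.0016, 0.0855]
tcp_rot: [0.57, 3.089, 0.0]
wrist_force: [1.0, -0.5, -3.7]
width: 0.124
grip_force: 78.5
```

Emit:
jog_arm(
  motion=[
    [-1,0,0,0,0],
    [-1,0,0,0,0],
    [-1,0,0,0,0],
    [-1,0,0,0,0],
  ],
)

```text
time: 16.57
tool_pos: [0.5827, 0.0016, 0.0856]
tcp_rot: [0.57, 3.089, 0.0]
wrist_force: [-1.1, -1.0, -4.9]
width: 0.126
grip_force: 78.5
```

```bash
python3 - <<'E'
from m import *
a=cam('wrist'); meas(dict(im=a[0],d=a[1],K=a[2],D=a[3],W=a[4])); save('w6.png',a[0])
s=bot.read_state(); print(s['time'],s['tool_pos'],s['joint_vel'].max(),s['wrist_force'],s['grip_force'],rel([.5824,.0017,.084]))
b=cam('top'); P=cloud(*b[1:]); m=mask(P,.062,.072,(.47,.70,-.12,.12)); q=(P[m][:,:2]*1000).astype(np.float32); print('top plate',cv2.minAreaRect(q))
i=lambda x,f:cv2.resize(x[:,:,:],None,fx=f,fy=f)
save('f.png',np.hstack([a[0][100:400,150:500],cv2.resize(b[0][180:320,290:510],None,fx=300/140,fy=300/140)])[:, :800])
E
```

```text
tilt [0.01481039 0.00104714] z at tool axis 17.78708649337293 res 1.0617310655231846
plate 13798 18.43230001266189 front x 60.95 yaw -0.07
[[20.0, -45.6, 42.8], [29.0, -45.8, 42.5], [38.0, -45.4, 42.8], [47.0, -45.6, 42.6], [56.0, -45.5, 42.7]]
house 1432 46.358513185344236 front x 61.8 yaw -0.1
[[35.0, -4.5, 1.1], [44.0, -5.7, 3.3]]
16.6167 [0.58265074 0.00158343 0.08547391] 0.0023541875962360135 [ 0.04920336  0.11694597 -3.4924577 ] 78.53440403938293 (array([0.3, 0. , 1.5]), np.float64(69.08))
top plate ((553.2968139648438, 12.690902709960938), (89.54742431640625, 55.98924255371094), 69.56217956542969)
```

View pics/f.png

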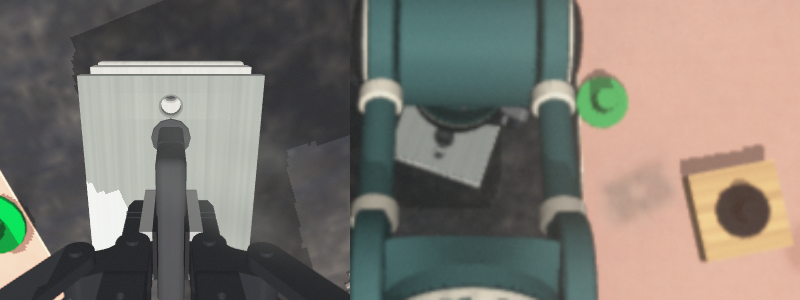

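The plate sits within about 1 mm of alignment, level to 0.015 rad and about 21 mm above the flange. The cap is home in the holder, so I'll hand in.

```bash
python3 -c "
from workcell import bot
print(bot.finish_job())"
```

```text
the job is handed in; nothing more can be done
None
```

I handed the job in at about 17 s: the cap is home in the holder, and the gripper holds the plate still about 21 mm above the flange, its holes within about 1 mm of the threads by camera; the verdict was not shown.

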